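Bolt the shop's key chest shut

ROBOT

A 7-joint arm with a two-finger parallel gripper is mounted at the origin on the work surface. World frame = base frame: x ahead of the robot, y to its left, z up, the work surface at z = 0. Lengths are in mm, angles in rad, forces in N, time in s.
With the tool pointing down it reaches from about 425 to 875 mm from the base axis. Payload 9.9 kg.
Tool frame: the origin (TCP) lies on the centre line of the jaws, within the pads' length; the fingertips stand 11 mm ahead of it and the grasp point (between the pads) lies 8 mm behind it; z points along the fingers, y is the line along which they close (so a half turn about z gives the same grasp; the last joint's range is limited). The gripper opens to 85 mm and grips with 20 to 120 N. Pads are 22 mm wide; open, the fingers measure 114 mm over their backs; the gripper's body (76 mm by 85 mm) begins 54 mm behind the grasp point. The pads swing forward as they close: fully open they stand 13 mm farther back than shut.
Start: joints at [1.031, 0.576, 0.025, 1.437, -0.015, 1.129, -0.057], TCP at [297.127, -606.09, 242.289] pointing down, gripper open.
Joint ranges: [-2.76, 2.76], [-0.34, 2.15], [-1.52, 1.57], [0.19, 2.46], [-1.09, 4.23], [0.17, 1.99], [-2.82, 2.82]. Speed limits (rad/s): [2.22, 2.22, 3.01, 3.01, 3.14, 3.14, 3.14].

INTERFACE

Orientations are given as a 3x3 rotation matrix whose columns are the frame's x, y, z axes.
In Python, from cell import env gives the robot as it stands.
- The arm moves only by the shell command python3 -m creep 'ROWS' [OPENING] [FORCE]. ROWS is JSON, a list of rows, each a list of 4 numbers: the shift along the world's x, y, z in cm, then the turn about the world's z in rad. In form: [[tx, ty, tz, roll], ...]. A call has 1 to 8 rows; each row is the pose to reach, as a shift and turn from the pose commanded when the call began; what a row does not reach only later rows make up. A row lasts 1/10 s, in which the tool goes at most 50 mm and 8.59 degrees, less where a joint would pass 70% of its speed; a pose out of reach is approached as far as the arm can. A call with a gripper value outside its range is refused whole. OPENING is the closure, from 0 (fully open) to 1 (shut), set as the call begins (- or left out, the last holds). The fingers move at their own pace and stop on an object; FORCE is the grip in N (left out, the last holds). Time passes only in rows, so rows that repeat a pose let the fingers close. It gives the time, the measured TCP pose, the force, the opening and the grip force at its end, in the units of the state.
- env.get_state(): the state, without advancing time (a new reading comes with each control period).
- env.read_camera(name): name is "side" or "top" or "wrist"; returns a dict with "pixels" (420x560x3 uint8, blue, green, red), "vertical_fov" (degrees; the focal length in pixels is half the picture's height over the tangent of half this angle, whatever the lens; pixels are square), "cx", "cy" (the principal point, pixels), "dist_coeffs" ([k1, k2, p1, p2, k3] as OpenCV has them; the pictures are not rectified), "eye" and "orientation" of the camera in the world; the wrist camera has in their place "T_tool_cam" (4x4, takes a point from camera to tool coordinates, whose origin is the TCP and whose axes are the flange's). Camera axes: x right, y down, z forward; pixel columns grow to the right and rows downward; lengths in mm; the calibration is good to about 2 mm. A picture is of the moment at which its call begins: read the wrist's pose just before it. There is no depth.
- env.job_done(): hands the job in; it is judged then, once.
The state is a dict: "time_s": time; "joints": joint angles; "joint_vel": joint speeds; "tau": joint torques, N m; "tool_pos": TCP position; "orientation": TCP orientation; "wrist_force": force on the tool from outside, world axes, zero at the start; "wrist_torque": the same for the moment, N m; "width": finger opening in mm; "gripper_force": force on a finger pad.
Only numpy, scipy, OpenCV 4.12 (cv2) and the standard library are available. Lean on these libraries where they do the work, as an engineer would, in place of code of your own. Each camera call takes 0.05 s, during which the arm holds its last target. There are 200 camera calls.

TASK

Lock the key chest for the night: lift the bolt's handle out of its open notch, slide the bolt across into the catch, and press the handle fully down into the notch of the keeper clip, then let go. The keeper's place differs from chest to chest, so feel for its notch gently and do not force the bolt; leave the carton, the screwdriver and the spray can where they are.

Things in the scene. Friction and masses are not known exactly. Their poses are not given: they have to be found in the camera images.
- chest: Low plywood chest fixed to the counter, 240 (x) x 300 (y) x 70 mm high; origin at the centre of its underside, z up. On its lid a steel gate bolt lies along the chest's y axis: a 15 mm rod with its axis at x = 30 mm, z = 104 mm, in two guide blocks (30 mm in x, 48 mm above the lid) at y = -77 and +48 mm. The bolt shoots towards +y.
- catch (a point): Centre of the catch, a third such block at the chest's y = +92 mm, into which the rod shoots; on the rod's axis.
- open_notch (a point): The open notch, 15 mm wide along the chest's y, in a steel rail under the handle's stem; the point lies at chest x = 0, y = -55, z = 104 mm (rod height), where shoot = 0. The rail is 8 mm thick in x, runs along y from -75 to +54 mm, and its teeth rise to z = 114 mm. Axes as the chest's.
- search_mid (a point): Middle of the stretch of rail (chest x = 0, y = 0, z = 104 mm) where the locked notch is: a 13 mm gap between two 27 mm long teeth of a dark steel keeper clip astride the rail (12 mm thick, teeth to z = 114.5 mm). The clip is fixed, but its gap's centre is anywhere up to 13 mm from this point along y; it is not reported. Elsewhere the teeth stop the stem at turn 0.55 to 0.6.
- bolt: The bolt's steel handle: a round stem 10 mm thick, square to the rod, ending in a ball 22 mm in diameter. Origin on the rod's axis at the stem's foot; y is the rod's axis, -x points along the stem to the ball (at turn = 0, the chest's -x). It turns stiffly about the rod (0.06 N m), stays where left and must be pressed down. A force at the ball is doubled at the rail.
- knob (a point): Centre of the ball at the end of the handle, 60 mm from the rod's axis; with the handle level it is 34 mm above the lid, 30 mm to the chest's -x side.
- shoot (a joint): How far the bolt has slid towards the chest's +y, m: 0 in the open notch (play of 2.5 mm either way), 0.042 to 0.068 in the locked notch (place unknown), stop at 0.085. Slides with about 4 N of friction.
- turn (a joint): How far the handle is lifted, rad: 0 level (down at the bottom of a notch), 1.5 nearly straight up. Above 0.7 the stem clears all the teeth.
- carton: Cardboard carton, 50 x 75 x 35 mm, standing on the lid behind the bolt; origin under its centre. Leave alone.
- driver: Screwdriver lying on the counter beside the chest. Leave alone.
- spray: Spray can, 54 mm across, 160 mm high, white cap, standing on the counter beside the chest. Leave alone.

How it is judged (in metres and radians):
On the way, in this order (a step that is already met when the one before it is completed fails the run):
1. the handle is lifted clear of the open notch, the bolt still drawn back (value of joint turn above 0.45 rad and value of joint shoot below 0.01 m), for 0.1 s.
2. the bolt is slid across with the handle up (value of joint shoot above 0.03 m and value of joint turn above 0.4 rad), for 0.1 s.
At the end, for the whole second after the job is handed in: The bolt is shot (shoot between 0.037 and 0.073) with its handle down in the keeper's notch (turn below 0.12), at rest and released (value of joint turn below 0.12 rad and value of joint shoot between 0.037 and 0.073 m and velocity of joint shoot below 0.005 m/s and velocity of joint turn below 0.05 rad/s); the robot touches nothing.
It fails at once if the bolt is forced: its handle presses on the rail, the keeper or the blocks with more than 20 N (contact force between bolt and chest above 20 N).
It fails at once if the carton, the screwdriver or the spray can is moved more than 15 mm (distance of any of carton, driver, spray from where it was at the start of the episode above 0.015 m).
It also fails if it takes over 72 s, if anything falls off the work surface, if the arm or the gripper's body presses on something with over 40 N, if the wrist force passes 120 N, or if a joint passes its speed limit or range.

## Working session

There is one attempt and no reset: what is moved stays moved. The work goes in short steps, Python scripts to look and compute and a shell command to move; the robot and the scene stay as the last step left them, time stands still between calls to the robot, and variables do not carry over. Pictures are saved under pics/ and viewed, at most 10 in all, crops included, and the job is handed in when it is done.

```bash
ls; mkdir -p pics; python3 - <<'E'
from cell import env
import cv2
s=env.get_state();print({k:s[k] for k in('time_s','tool_pos','orientation','wrist_force','width')})
for n in('side','top'):
    c=env.read_camera(n);cv2.imwrite(f'pics/{n}0.png',c['pixels']);print({k:v for k,v in c.items() if k!='pixels'})
E
```

```text
pics
{'time_s': 0.0, 'tool_pos': array([ 296.9222991 , -605.67949809,  241.44323788]), 'orientation': array([[ 8.97891194e-01,  4.40216686e-01, -8.20446335e-04],
       [ 4.40217442e-01, -8.97889984e-01,  1.47670052e-03],
       [-8.66023386e-05, -1.68709118e-03, -9.99998573e-01]]), 'wrist_force': array([ 0.07300302,  0.77802842, -0.37708457]), 'width': 85.52280787512501}
{'vertical_fov': 52.144389723837236, 'cx': 277.95948795144454, 'cy': 206.20481020662154, 'dist_coeffs': array([0.03351769, 0.        , 0.        , 0.        , 0.        ]), 'eye': array([317.97649844, 683.28120521, 472.47451491]), 'orientation': array([[-0.90934041, -0.17205725,  0.37880909],
       [-0.41586369,  0.40334025, -0.81509143],
       [-0.01254656, -0.89872852, -0.43832595]])}
{'vertical_fov': 47.1812905317042, 'cx': 275.5766367197076, 'cy': 222.96748357187747, 'dist_coeffs': array([0.02761746, 0.        , 0.        , 0.        , 0.        ]), 'eye': array([ 389.33323281,   18.27393514, 1171.32371688]), 'orientation': array([[ 0.03002227, -0.97370547,  0.22582365],
       [-0.99953939, -0.02824335,  0.01110485],
       [-0.00443484, -0.22605303, -0.9741049 ]])}
```

View pics/side0.png

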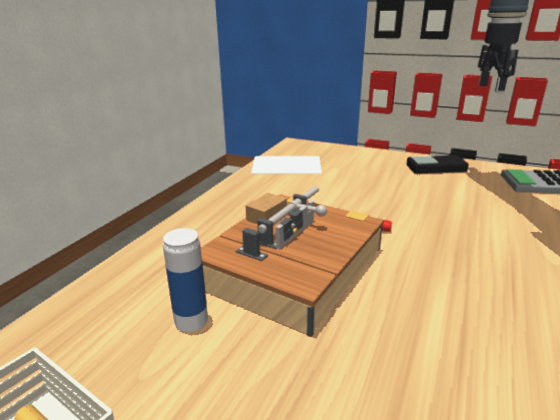

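View pics/top0.png

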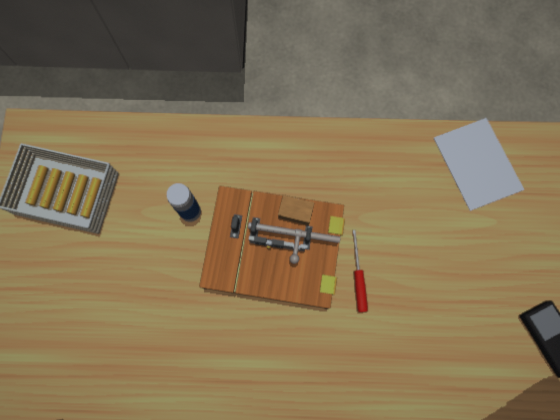

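The side view shows the chest with the ball near (321,211) and the catch at (250,242). In the top view the ball is at about (295,259), the catch at (235,225), the lid corners at about (220,187), (343,204), (331,306) and (203,291), the can at (184,200) and the driver at (360,280). Chest +y points roughly along world +y.

```bash
cat > h.py <<'E'
import numpy as np,cv2
def ray(c,uv,eye=None,R=None):
    h=c['pixels'].shape[0];f=h/2/np.tan(np.radians(c['vertical_fov']/2))
    K=np.array([[f,0,c['cx']],[0,f,c['cy']],[0,0,1]])
    p=cv2.undistortPoints(np.array([[uv]],float),K,np.array(c['dist_coeffs']))[0,0]
    eye=c['eye'] if eye is None else eye;R=c['orientation'] if R is None else R
    d=R@np.array([p[0],p[1],1]);return np.array(eye),d/np.linalg.norm(d)
def plane(r,z): return r[0]+r[1]*(z-r[0][2])/r[1][2]
def cross(a,b):
    A=np.stack([a[1],-b[1]],1);t=np.linalg.lstsq(A,b[0]-a[0],rcond=None)[0]
    p,q=a[0]+t[0]*a[1],b[0]+t[1]*b[1];return (p+q)/2,np.linalg.norm(p-q)
E
python3 - <<'E'
from cell import env
from h import *
t=env.read_camera('top');s=env.read_camera('side')
for n,u in dict(c1=(220,187),c2=(343,204),c3=(331,306),c4=(203,291)).items(): print(n,plane(ray(t,u),70).round(1))
print('ball top z104',plane(ray(t,(295,259)),104).round(1))
print('ball',cross(ray(t,(295,259)),ray(s,(321,211))))
a=cv2.resize(t['pixels'][180:315,190:380],None,fx=4,fy=4,interpolation=cv2.INTER_CUBIC)
cv2.imwrite('pics/tc.png',a)
b=cv2.resize(s['pixels'][180:330,195:395],None,fx=4,fy=4,interpolation=cv2.INTER_CUBIC)
cv2.imwrite('pics/sc.png',b)
E
```

```text
c1 [729.1 166.4  70. ]
c2 [ 695.4 -127.5   70. ]
c3 [ 456. -100.   70.]
c4 [481.  191.1  70. ]
ball top z104 [555.3 -15.5 104. ]
ball (array([553.883997  , -15.87388951, 103.64869939]), np.float64(2.9085669844035533))
```

View pics/tc.png

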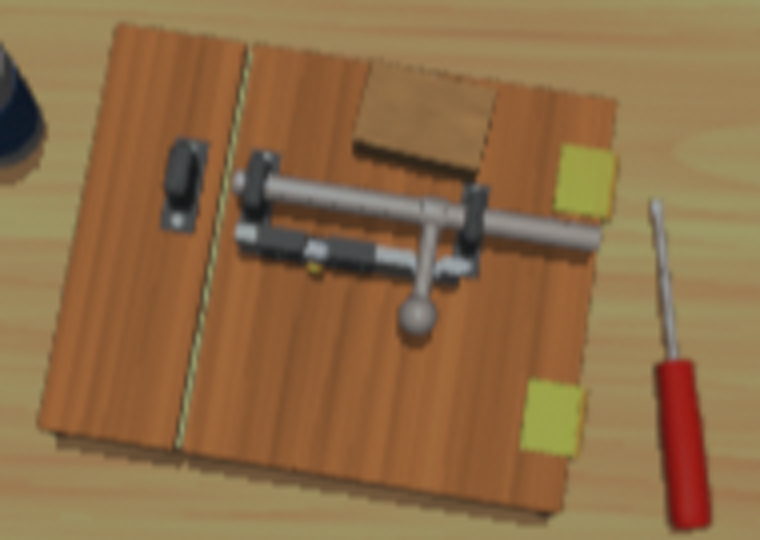

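View pics/sc.png

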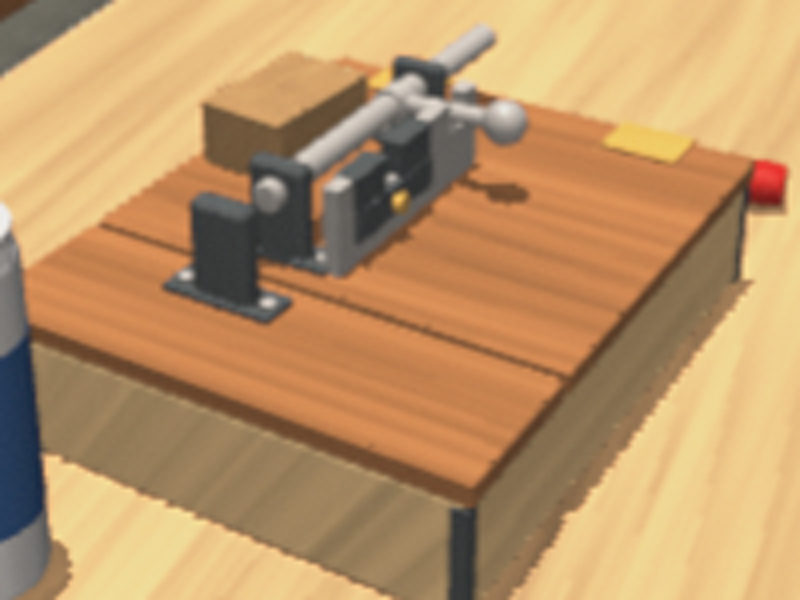

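The crops show the handle level in its open notch with the ball at top-crop (417,316). The keeper's two dark teeth have their gap at top-crop (316,248), which is full-image pixel (269,242). Next I'll compute the chest frame, then check the ball and gap against it.

```bash
cat >> h.py <<'E'
C=np.array([[729.1,166.4],[695.4,-127.5],[456,-100],[481,191.1]])
ctr=C.mean(0);_v=(C[0]-C[1])+(C[3]-C[2]);_w=(C[0]-C[3])+(C[1]-C[2])
th=(np.arctan2(-_v[0],_v[1])+np.arctan2(_w[1],_w[0]))/2
R2=np.array([[np.cos(th),-np.sin(th)],[np.sin(th),np.cos(th)]])
def toc(p): return R2.T@(np.array(p[:2])-ctr)
def tow(p): return ctr+R2@np.array(p[:2],float)
E
python3 - <<'E'
from cell import env
from h import *
t=env.read_camera('top')
print(ctr,th,[np.linalg.norm(C[i]-C[i-1]).round(1) for i in range(4)])
f=lambda u,z:toc(plane(ray(t,(190+u[0]/4,180+u[1]/4)),z)).round(1)
print('ball',f((417,316),104),'exp -30,-55')
print('gap',f((316,246),114),'teeth ends',f((245,236),114),f((377,258),114))
print('rail ends',f((236,234),114),f((476,268),114),'exp 54,-75')
print('catch',f((184,160),118),'exp 30,92','block+',f((261,172),118),'block-',f((477,208),118))
w=tow((-30,-55));print('ball world',w,'keeper mid',tow((0,0)))
s=env.get_state();print(w-s['tool_pos'][:2], th-np.arctan2(s['orientation'][1,0],s['orientation'][0,0]))
E
```

```text
[590.375  32.5  ] -0.10333881142132513 [np.float64(249.3), np.float64(295.8), np.float64(241.0), np.float64(292.2)]
ball [-30.2 -49.7] exp -30,-55
gap [-0.1 11.3] teeth ends [ 0.3 51.5] [ -2.3 -23.4]
rail ends [ 0.8 56.7] [ -0.6 -78.8] exp 54,-75
catch [38.2 91.5] exp 30,92 block+ [37.  47.5] block- [ 32.5 -75.2]
ball world [554.86151696 -19.11194166] keeper mid [590.375  32.5  ]
[257.81246984 586.81888756] -0.559138148957989
```

```bash
python3 -m creep '[[2,4.5,0,-0.14],[4,9,0,-0.28],[6,13.5,0,-0.42],[8,18,0,-0.56],[10,22.5,0,-0.56],[12,27,0,-0.56],[14,31.5,0,-0.56],[16,36,0,-0.56]]' 0 20; python3 -m creep '[[2,4.5,0,0],[4,9,0,0],[6,13.5,0,0],[8,18,0,0],[9.8,22.7,0,0],[9.8,22.7,0,0],[9.8,22.7,0,0]]'
python3 - <<'E'
from cell import env
from h import *
s=env.get_state();c=env.read_camera('wrist');cv2.imwrite('pics/w0.png',c['pixels']);print({k:v for k,v in c.items() if k!='pixels'},s['tool_pos'],s['time_s'])
E
```

```text
time_s: 1.05
tool_pos: [457.7, -244.2, 242.5]
orientation: [[0.995, -0.104, 0.001], [-0.104, -0.995, -0.0], [0.001, 0.0, -1.0]]
wrist_force: [0.8, 0.4, 0.5]
width: 85.2
gripper_force: 0.0
time_s: 1.75
tool_pos: [555.2, -17.6, 242.0]
orientation: [[0.995, -0.101, -0.001], [-0.101, -0.995, 0.0], [-0.001, -0.0, -1.0]]
wrist_force: [-0.4, -0.5, 0.6]
width: 85.3
gripper_force: 0.0
{'vertical_fov': 71.23246655953399, 'cx': 277.43869660675097, 'cy': 211.0658419946153, 'dist_coeffs': array([-0.00080425,  0.        ,  0.        ,  0.        ,  0.        ]), 'T_tool_cam': array([[ 5.92168005e-04, -9.53073503e-01, -3.02738414e-01,
         7.83305950e+01],
       [ 9.99999798e-01,  6.34942499e-04, -4.28719511e-05,
         7.25489793e-01],
       [ 2.33081606e-04, -3.02738327e-01,  9.53073686e-01,
        -1.32039520e+02],
       [ 0.00000000e+00,  0.00000000e+00,  0.00000000e+00,
         1.00000000e+00]])} [555.23022738 -17.62862718 241.99305651] 1.75
```

View pics/w0.png

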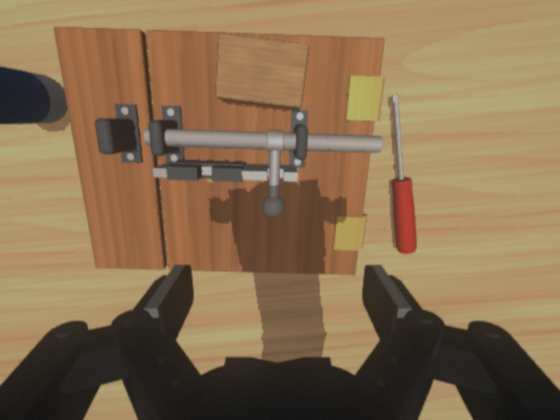

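The wrist view shows the ball at (273,206), the keeper's gap at (207,171) and the stem at x≈275, with no obstacles around the ball. I'll measure these and enlarge the rail.

```bash
cat >> h.py <<'E'
def wray(c,s,uv):
    T=c['T_tool_cam'];Rt=np.array(s['orientation'])
    return ray(c,uv,np.array(s['tool_pos'])+Rt@T[:3,3],Rt@T[:3,:3])
E
python3 - <<'E'
from cell import env
from h import *
s=env.get_state();c=env.read_camera('wrist')
f=lambda u,z:(plane(wray(c,s,u),z).round(1),toc(plane(wray(c,s,u),z)).round(1))
print('ball',f((273,206),104));print('gap',f((207,170),114));print('teethends',f((167,171),114),f((243,173),114))
print('blocks',f((157,136),118),f((301,141),118));print('rail ends',f((153,171),114),f((298,174),114))
cv2.imwrite('pics/w0c.png',cv2.resize(c['pixels'][100:220,140:310],None,fx=4.5,fy=4.5,interpolation=cv2.INTER_CUBIC))
E
```

```text
ball (array([552.8, -15.7, 104. ]), array([-32.4, -51.8]))
gap (array([595.1,  38.7, 114. ]), array([4.1, 6.7]))
teethends (array([597.9,  74.4, 114. ]), array([ 3.2, 42.5])) (array([589.2,   7.2, 114. ]), array([  1.4, -25.3]))
blocks (array([628.7,  74.8, 118. ]), array([33.7, 46. ])) (array([612. , -46.3, 118. ]), array([ 29.6, -76.2]))
rail ends (array([599.2,  86.8, 114. ]), array([ 3.2, 54.9])) (array([583.2, -41.7, 114. ]), array([  0.5, -74.5]))
```

View pics/w0c.png

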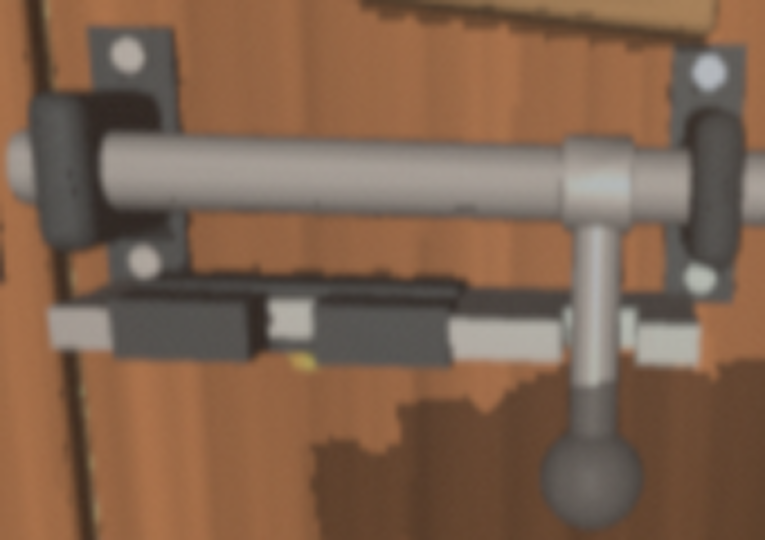

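The gap in the rail, interpolated between the rail's ends, is at chest y ≈ +8. The wrist picture also suggests the chest is yawed slightly more than I estimated. I'll refit the frame from the rail and block features.

```bash
python3 - <<'E'
from cell import env
from h import *
s=env.get_state();c=env.read_camera('wrist')
f=lambda u,v,z:plane(wray(c,s,(140+u/4.5,100+v/4.5)),z)[:2]
obs=np.array([f(48,327,114),f(700,344,114),f(72,172,118),f(715,185,118)])
mod=np.array([[0,54],[0,-75],[30,48],[30,-77.]])
A=obs-obs.mean(0);B=mod-mod.mean(0)
t=np.arctan2((B[:,0]*A[:,1]-B[:,1]*A[:,0]).sum(),(A*B).sum())
R=np.array([[np.cos(t),-np.sin(t)],[np.sin(t),np.cos(t)]]);o=obs.mean(0)-R@mod.mean(0)
print(t,o,(R@mod.T).T+o-obs)
g=lambda p:(R.T@(p-o)).round(1)
print('ball',g(f(592,478,104)),f(592,478,104),'exp w',o+R@[-30,-55],'gap',g(f(281,330,114.5)),g(f(112,330,114.5)),g(f(450,340,114.5)))
print('ydir',R[:,1],s['tool_pos'],np.arctan2(s['orientation'][1,0],s['orientation'][0,0]))
open('h.py','a').write(f"\nth={t};ctr=np.array({o.tolist()});R2=np.array({R.tolist()})\n")
E
```

```text
-0.13034265153405322 [591.21274122  33.70840232] [[ 0.24090034 -1.01416117]
 [ 0.45130901 -0.37827795]
 [ 0.2241606   2.37671598]
 [-0.91636994 -0.98427687]]
ball [-31.9 -53.6] [552.57413392 -15.24479012] exp w [554.3186545  -16.92583872] gap [0.3 8.6] [-0.6 42.1] [ -0.9 -24.9]
ydir [0.1299739  0.99151742] [554.71871012 -20.33927392 242.19772369] -0.10540720887839189
```

```bash
python3 - <<'E'
from cell import env
from h import *
P=[]
for i in range(8):
    s=env.get_state();P.append(np.r_[s['tool_pos'],s['wrist_force'],s['orientation'][1,0]]);env.read_camera('wrist')
P=np.array(P);print(P.mean(0).round(2),P.std(0).round(2),s['time_s']);print(P[:,:3].round(1))
E
```

```text
[ 5.5487e+02 -2.0290e+01  2.4240e+02 -0.0000e+00  5.0000e-02 -2.0000e-02
 -1.1000e-01] [0.13 0.43 0.03 0.52 0.19 0.42 0.  ] 2.25
[[554.7 -20.7 242.3]
 [554.7 -20.8 242.4]
 [554.8 -20.7 242.4]
 [554.8 -20.5 242.4]
 [554.9 -20.2 242.4]
 [554.9 -20.  242.4]
 [555.  -19.8 242.4]
 [555.1 -19.6 242.4]]
```

```bash
python3 -m creep '[[-0.13,0.28,0,-0.026],[-0.13,0.28,-3,-0.026],[-0.13,0.28,-6,-0.026],[-0.13,0.28,-9,-0.026],[-0.13,0.28,-11,-0.026],[-0.13,0.28,-13,-0.026],[-0.13,0.28,-14.5,-0.026],[-0.13,0.28,-14.6,-0.026]]' 0.5 20; python3 -m creep '[[0,0,0,0],[0,0,0,0],[0,0,0,0],[0,0,0,0],[0,0,0,0],[0,0,0,0]]' 0.62
python3 - <<'E'
from cell import env
from h import *
s=env.get_state();c=env.read_camera('wrist');cv2.imwrite('pics/w1.png',c['pixels'])
E
```

```text
time_s: 3.1
tool_pos: [552.7, -16.0, 94.6]
orientation: [[0.991, -0.131, -0.003], [-0.131, -0.991, -0.0], [-0.003, 0.0, -1.0]]
wrist_force: [-1.0, -0.9, 0.6]
width: 42.8
gripper_force: 0.0
time_s: 3.7
tool_pos: [553.9, -16.3, 96.5]
orientation: [[0.992, -0.13, 0.0], [-0.13, -0.992, 0.0], [0.0, -0.0, -1.0]]
wrist_force: [0.7, -0.7, 0.3]
width: 32.4
gripper_force: 0.0
```

View pics/w1.png

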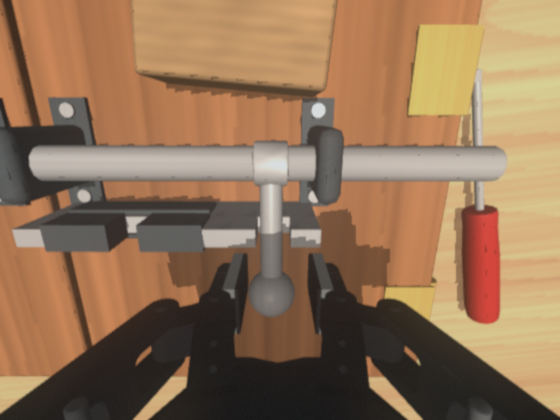

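The ball is at col 272 and the pads' middle at about 278, so the ball sits roughly 2 mm to the chest's +y side. I'll shift 2 mm and then grip.

```bash
python3 -m creep '[[0.03,0.2,0,0],[0.03,0.2,0,0],[0.03,0.2,0,0],[0.03,0.2,0,0]]'; python3 -m creep '[[0,0,0,0],[0,0,0,0],[0,0,0,0],[0,0,0,0],[0,0,0,0],[0,0,0,0],[0,0,0,0],[0,0,0,0]]' 1 20
```

```text
time_s: 4.15
tool_pos: [554.1, -14.3, 96.2]
orientation: [[0.992, -0.13, -0.0], [-0.13, -0.992, -0.0], [-0.0, 0.0, -1.0]]
wrist_force: [-0.4, 0.4, -0.4]
width: 32.6
gripper_force: 0.0
time_s: 4.95
tool_pos: [554.1, -14.2, 96.3]
orientation: [[0.992, -0.13, -0.0], [-0.13, -0.992, 0.0], [-0.0, -0.0, -1.0]]
wrist_force: [-1.6, -0.0, -0.3]
width: 20.5
gripper_force: 19.5
```

```bash
python3 -m creep '[[0.01,0,0.3,0],[0.03,0,0.6,0],[0.06,-0.01,0.9,0],[0.12,-0.02,1.2,0],[0.18,-0.02,1.5,0],[0.27,-0.03,1.77,0]]'
```

```text
time_s: 5.55
tool_pos: [556.9, -14.6, 114.3]
orientation: [[0.992, -0.13, 0.0], [-0.13, -0.992, 0.0], [0.0, -0.0, -1.0]]
wrist_force: [1.7, 0.8, -3.1]
width: 20.3
gripper_force: 19.7
```

Low forces. Continuing up to about 0.8 rad.

```bash
python3 -m creep '[[0.1,-0.01,0.29,0],[0.2,-0.03,0.57,0],[0.33,-0.04,0.84,0],[0.46,-0.06,1.1,0],[0.64,-0.08,1.36,0],[0.77,-0.1,1.62,0],[0.95,-0.12,1.86,0],[1.13,-0.15,2.1,0]]';python3 -m creep '[[0.2,-0.03,0.22,0],[0.41,-0.05,0.43,0],[0.41,-0.05,0.43,0],[0.41,-0.05,0.43,0]]'
python3 - <<'E'
from cell import env
import cv2
c=env.read_camera('side');cv2.imwrite('pics/s2.png',cv2.resize(c['pixels'][150:300,195:395],None,fx=4,fy=4,interpolation=cv2.INTER_CUBIC))
E
```

```text
time_s: 6.35
tool_pos: [568.2, -16.1, 135.1]
orientation: [[0.992, -0.13, -0.0], [-0.13, -0.992, 0.0], [-0.0, -0.0, -1.0]]
wrist_force: [0.7, 1.7, -2.3]
width: 20.6
gripper_force: 19.7
time_s: 6.75
tool_pos: [572.4, -16.6, 139.5]
orientation: [[0.992, -0.13, 0.0], [-0.13, -0.992, 0.0], [0.0, -0.0, -1.0]]
wrist_force: [-0.5, 0.7, 0.4]
width: 20.4
gripper_force: 19.8
```

View pics/s2.png

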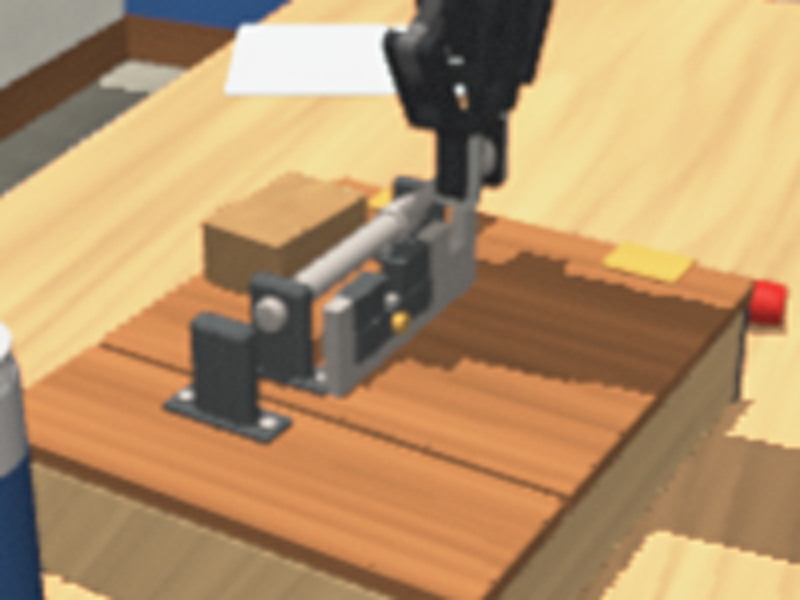

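The handle is up with the ball still held at (480,155), and the notch at (455,230) is empty. Sliding now.

```bash
python3 -m creep '[[0.05,0.4,0,0],[0.13,1,0,0],[0.26,2,0,0],[0.39,3,0,0],[0.46,3.5,0,0],[0.46,3.5,0,0]]';python3 -m creep '[[0.09,0.7,0,0],[0.18,1.4,0,0],[0.27,2.1,0,0],[0.36,2.75,0,0],[0.36,2.75,0,0],[0.36,2.75,0,0]]'
```

```text
time_s: 7.4
tool_pos: [576.9, 20.2, 139.2]
orientation: [[0.992, -0.128, 0.0], [-0.128, -0.992, 0.001], [-0.0, -0.001, -1.0]]
wrist_force: [-0.8, 3.1, -0.9]
width: 20.4
gripper_force: 19.9
time_s: 8.0
tool_pos: [580.6, 47.7, 139.3]
orientation: [[0.992, -0.128, 0.0], [-0.128, -0.992, 0.002], [0.0, -0.002, -1.0]]
wrist_force: [-0.2, 3.6, -1.7]
width: 20.2
gripper_force: 19.9
```

```bash
python3 -m creep '[[0,0,0,0],[0,0,0,0],[0,0,0,0],[0,0,0,0]]'
python3 - <<'E'
from cell import env
from h import *
s=env.get_state();c=env.read_camera('wrist');cv2.imwrite('pics/w2full.png',c['pixels']);cv2.imwrite('pics/w2.png',cv2.resize(c['pixels'][120:320,160:400],None,fx=3,fy=3,interpolation=cv2.INTER_CUBIC))
print(s['tool_pos'])
E
```

```text
time_s: 8.4
tool_pos: [580.4, 46.2, 139.3]
orientation: [[0.992, -0.13, -0.0], [-0.13, -0.992, 0.0], [-0.0, -0.0, -1.0]]
wrist_force: [-0.8, 4.9, -2.0]
width: 20.5
gripper_force: 19.9
[580.37232546  46.15339778 139.26814472]
```

View pics/w2.png

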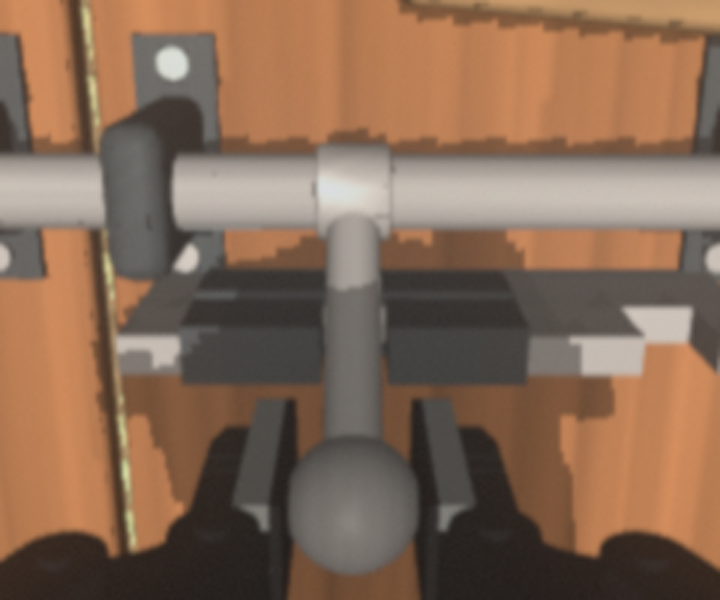

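The stem is at crop col 353.5 and the gap between the keeper's teeth is centred at 356 (5.2 px/mm), so the stem is about 0.5 mm too far. I'll nudge back 0.4 mm and lower gently along the arc.

```bash
python3 -m creep '[[0,-0.04,0,0],[-0.2,-0.01,-0.2,0],[-0.4,0.01,-0.43,0],[-0.58,0.04,-0.67,0],[-0.72,0.05,-0.85,0],[-0.76,0.06,-0.91,0],[-0.76,0.06,-0.91,0]]';python3 -m creep '[[-0.09,0.01,-0.12,0],[-0.09,0.01,-0.12,0]]';python3 -m creep '[[-0.07,0.01,-0.11,0],[-0.07,0.01,-0.11,0]]'
```

```text
time_s: 9.15
tool_pos: [572.6, 46.5, 130.1]
orientation: [[0.992, -0.13, -0.0], [-0.13, -0.992, -0.0], [-0.0, 0.0, -1.0]]
wrist_force: [-2.2, 3.2, 1.2]
width: 20.7
gripper_force: 20.1
time_s: 9.35
tool_pos: [571.9, 46.6, 128.9]
orientation: [[0.992, -0.13, 0.0], [-0.13, -0.992, -0.0], [0.0, 0.0, -1.0]]
wrist_force: [-1.0, 5.1, 2.0]
width: 20.6
gripper_force: 20.1
time_s: 9.55
tool_pos: [571.4, 46.7, 127.8]
orientation: [[0.992, -0.13, 0.0], [-0.13, -0.992, 0.0], [0.0, -0.0, -1.0]]
wrist_force: [0.3, 3.2, 0.8]
width: 20.7
gripper_force: 20.1
```

```bash
python3 -m creep '[[-0.06,0.01,-0.1,0],[-0.06,0.01,-0.1,0]]';python3 -m creep '[[-0.06,0.01,-0.1,0],[-0.06,0.01,-0.1,0]]';python3 -m creep '[[-0.05,0.01,-0.1,0],[-0.05,0.01,-0.1,0]]'
```

```text
time_s: 9.75
tool_pos: [570.8, 46.8, 126.8]
orientation: [[0.992, -0.13, 0.0], [-0.13, -0.992, -0.0], [0.0, -0.0, -1.0]]
wrist_force: [0.7, 3.6, 0.3]
width: 20.3
gripper_force: 20.1
time_s: 9.95
tool_pos: [570.2, 46.9, 125.8]
orientation: [[0.992, -0.13, 0.0], [-0.13, -0.992, -0.0], [0.0, 0.0, -1.0]]
wrist_force: [0.4, 3.7, 0.5]
width: 20.5
gripper_force: 20.1
time_s: 10.15
tool_pos: [569.6, 46.9, 124.8]
orientation: [[0.992, -0.13, 0.0], [-0.13, -0.992, -0.0], [0.0, 0.0, -1.0]]
wrist_force: [1.5, 1.8, 0.3]
width: 20.2
gripper_force: 20.1
```

It has passed 0.55 with no resistance, so the stem is in the notch. Continuing down.

```bash
python3 -m creep '[[-0.09,0.01,-0.17,0],[-0.17,0.02,-0.34,0],[-0.25,0.03,-0.52,0],[-0.25,0.03,-0.52,0]]';python3 -m creep '[[-0.07,0.01,-0.19,0],[-0.14,0.02,-0.38,0],[-0.2,0.02,-0.57,0],[-0.2,0.02,-0.57,0]]';python3 -m creep '[[-0.06,0.01,-0.19,0],[-0.11,0.01,-0.38,0],[-0.15,0.02,-0.58,0],[-0.15,0.02,-0.58,0]]'
```

```text
time_s: 10.55
tool_pos: [566.8, 47.3, 119.3]
orientation: [[0.992, -0.13, -0.0], [-0.13, -0.992, -0.0], [-0.0, 0.0, -1.0]]
wrist_force: [2.5, 4.4, -1.2]
width: 20.4
gripper_force: 20.1
time_s: 10.95
tool_pos: [564.7, 47.6, 113.6]
orientation: [[0.992, -0.13, -0.001], [-0.13, -0.992, 0.0], [-0.001, 0.0, -1.0]]
wrist_force: [0.4, 3.0, -0.4]
width: 20.1
gripper_force: 20.2
time_s: 11.35
tool_pos: [563.3, 47.8, 107.8]
orientation: [[0.992, -0.13, -0.0], [-0.13, -0.992, 0.0], [-0.0, 0.0, -1.0]]
wrist_force: [-0.4, 3.8, 0.2]
width: 20.2
gripper_force: 20.3
```

```bash
python3 -m creep '[[-0.03,0,-0.2,0],[-0.06,0.01,-0.4,0],[-0.08,0.01,-0.6,0],[-0.08,0.01,-0.6,0]]';python3 -m creep '[[-0.01,0,-0.15,0],[-0.02,0,-0.3,0],[-0.02,0,-0.3,0]]';python3 -m creep '[[-0.01,0,-0.1,0],[-0.01,0,-0.15,0],[-0.01,0,-0.15,0]]'
```

```text
time_s: 11.75
tool_pos: [562.6, 47.9, 101.8]
orientation: [[0.992, -0.13, -0.0], [-0.13, -0.992, -0.0], [-0.0, 0.0, -1.0]]
wrist_force: [-1.4, 3.2, -1.5]
width: 20.0
gripper_force: 20.4
time_s: 12.05
tool_pos: [562.5, 47.8, 99.0]
orientation: [[0.992, -0.13, -0.0], [-0.13, -0.992, 0.0], [-0.0, -0.0, -1.0]]
wrist_force: [-0.5, 3.3, -0.1]
width: 20.5
gripper_force: 20.4
time_s: 12.35
tool_pos: [562.4, 47.8, 97.6]
orientation: [[0.992, -0.13, 0.0], [-0.13, -0.992, 0.0], [0.0, -0.0, -1.0]]
wrist_force: [-0.9, 4.1, 0.5]
width: 20.4
gripper_force: 20.4
```

```bash
python3 -m creep '[[0,0,-0.1,0],[0,0,-0.1,0],[0,0,-0.1,0]]';python3 -m creep '[[0,0,-0.05,0],[0,0,-0.05,0],[0,0,-0.05,0]]'
```

```text
time_s: 12.65
tool_pos: [562.5, 47.8, 96.6]
orientation: [[0.992, -0.13, 0.0], [-0.13, -0.992, 0.0], [0.0, -0.0, -1.0]]
wrist_force: [-2.1, 3.8, -0.8]
width: 20.1
gripper_force: 20.4
time_s: 12.95
tool_pos: [562.4, 47.8, 96.2]
orientation: [[0.992, -0.13, -0.0], [-0.13, -0.992, 0.0], [-0.0, -0.0, -1.0]]
wrist_force: [-0.5, 3.8, 0.3]
width: 20.6
gripper_force: 20.4
```

```bash
python3 -m creep '[[0,0,-0.04,0],[0,0,-0.04,0],[0,0,-0.04,0]]';python3 -m creep '[[0,0,-0.04,0],[0,0,-0.04,0],[0,0,-0.04,0]]'
```

```text
time_s: 13.25
tool_pos: [562.5, 47.8, 95.8]
orientation: [[0.992, -0.13, 0.0], [-0.13, -0.992, 0.0], [0.0, -0.0, -1.0]]
wrist_force: [-0.7, 4.3, 1.0]
width: 20.3
gripper_force: 20.5
time_s: 13.55
tool_pos: [562.4, 47.8, 95.4]
orientation: [[0.992, -0.13, 0.0], [-0.13, -0.992, 0.0], [0.0, -0.0, -1.0]]
wrist_force: [0.1, 3.8, 0.7]
width: 20.5
gripper_force: 20.5
```

The handle is back at its starting level. Releasing and retreating upward.

```bash
python3 -m creep '[[0,0,0,0],[0,0,0,0],[0,0,0,0],[0,0,0,0],[0,0,0,0],[0,0,0,0]]' 0.5; python3 -m creep '[[0,0,1,0],[0,0,3,0],[0,0,6,0],[0,0,9,0],[0,0,12,0],[0,0,14,0],[0,0,14,0],[0,0,14,0]]'
python3 - <<'E'
from cell import env
from h import *
for i in range(6): env.read_camera('wrist')
s=env.get_state();c=env.read_camera('wrist');cv2.imwrite('pics/w3.png',cv2.resize(c['pixels'][60:300,60:380],None,fx=2.5,fy=2.5,interpolation=cv2.INTER_CUBIC));print(s['tool_pos'],s['time_s'])
E
```

```text
time_s: 14.15
tool_pos: [562.4, 47.7, 95.4]
orientation: [[0.992, -0.13, -0.0], [-0.13, -0.992, -0.0], [0.0, 0.0, -1.0]]
wrist_force: [-0.5, -0.5, -0.3]
width: 42.9
gripper_force: 0.0
time_s: 14.95
tool_pos: [562.4, 47.8, 236.0]
orientation: [[0.992, -0.13, 0.001], [-0.13, -0.992, 0.0], [0.001, -0.0, -1.0]]
wrist_force: [-1.0, -0.0, -1.0]
width: 42.8
gripper_force: 0.0
[562.08726822  47.7708207  234.62735911] 15.25
```

View pics/w3.png

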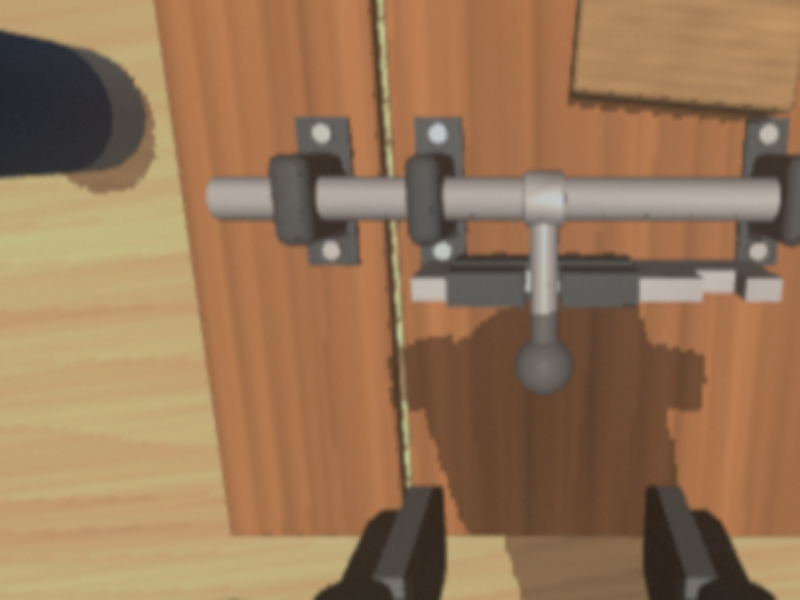

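The picture shows the stem at (543,285) seated between the keeper's dark teeth. The ball is at (543,365), and its image distance from the rod matches the level handle in the first wrist view. The rod passes through the catch at (293,198), and the gripper is clear.

```bash
python3 -c "
from cell import env
print(env.job_done())"
```

```text
the job is handed in; nothing more can be done
None
```

I locked the key chest and handed the job in: the bolt is through the catch, its handle is level in the keeper's notch, and the gripper has let go and is clear, though no verdict was shown.

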